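Seat a massing block and pump up the vacuum jig

TASK

Push the stepped wooden block along the jig's channel until it rests against the dark end stop, sliding it and never lifting it. Then pump the black knob of the blue hand pump with full strokes, pressing it all the way down and letting it spring back up, again and again until the orange indicator pin has popped fully out; finish with the fingers clear and the knob back up. Leave the red release button and everything else on the table alone.

Things in the scene. Friction and masses are not known exactly. Their poses are not given: they have to be found in the camera images.
- jig: plywood plate 300 x 300 x 12 mm, fixed on the table; origin at the centre of its underside (z = 0), x along the channel towards the end stop (roughly away from the robot), y left, z up. Channel: centre line y = +85 mm, between two aluminium rails 8 mm high, 10 mm thick, inner faces 54 mm apart, from x = -100 to +90 mm
- stop_face (a point): middle of the foot of the dark steel end stop's face, at x = +90, y = +85, z = 12 mm in the jig's frame; the stop is 74 mm wide, its top 34 mm above the table. Axes as the jig's
- pump_top (a point): middle of the top of the blue pump housing (150 mm along jig x, 62 mm wide, top 92 mm above the table), at x = -15, y = -85 mm in the jig's frame. On it in a row at y = -85 mm, from near to far: red release button (x = -68), black plunger knob (x = -20), orange indicator pin (x = +35)
- block: loose stepped wooden block (a building model), 0.1 to 0.2 kg, lying in the channel: foot 60 mm (along the channel) x 50 mm x 30 mm high, a smaller step on top up to 54 mm, a white top up to 66 mm. Origin at the centre of its underside, which rests on the plate 12 mm above the table; x along the channel. Against the stop its origin is at x = +60 mm in the jig's frame
- knob_top (a point): centre of the flat top of the black plunger knob (40 mm diameter, 12 mm thick), 130 mm above the table when up, 106 mm when fully down
- plunger (a joint): how far the knob is pressed, m: 0 up, 0.024 fully down. A spring of 3.5 N (up) to 9.5 N (down) returns it; driving the pump adds about 3 N. A ratchet inside moves the pin on down strokes only; to catch the next tooth the knob must then rise at least 18 mm
- pin (a joint): how far the orange indicator pin is out, m: anything from 0 to 0.012 at the start, about 0.0295 fully out. Each full stroke brings it out by 6 mm (the first by 4 to 10 mm), so three to five are needed; the last takes it from about 0.0235 to 0.0295. It stays put between strokes, and further strokes do nothing
- pin_tip (a point): top of the orange pin (11 mm diameter, upright, in a brass collar); 98.5 mm above the table when in, 128 mm when fully out
- release (a joint): the red release button (20 mm diameter, top about 110 mm above the table, black base of 36 mm), m pressed: 0 up, 0.005 down. Not to be pressed
- house: a loose little model house with a white roof, 50 x 45 x 40 mm, standing on the jig plate between channel and pump; origin centre of its underside. Bystander
- offcut: a loose 30 mm wooden cube on the jig plate beyond the stop; origin centre of its underside. Bystander
- glue: white glue bottle, 48 mm diameter, 130 mm high; origin centre of its underside. Bystander
- spray: blue spray can, 60 mm diameter, 170 mm high; origin centre of its underside. Bystander
- mug: white mug, 80 mm diameter, 95 mm high; origin centre of its underside. Bystander
- brush: wooden brush lying on the table; origin on its underside. Bystander
- tape: roll of brown tape, 80 mm diameter, 24 mm high; origin centre of its underside. Bystander
Mind the look-alikes: they are no part of the job. What is shaped like the block but green or yellow is not meant.

How it is judged (in metres and radians):
On the way, in this order (a step that is already met when the one before it is completed fails the run):
1. the block rests against the end stop, in the channel (x of block in the frame of jig between 0.056 and 0.064 m and y of block in the frame of jig between 0.079 and 0.091 m and z of block in the frame of jig below 0.017 m and angle between block's own z axis and vertical below 0.08 rad), for 0.2 s.
2. the knob is pressed down a first full stroke (all of step 1 and value of joint plunger above 0.018 m), for 0.02 s.
3. the knob has come back up (all of step 1 and value of joint plunger below 0.003 m), for 0.02 s.
4. the indicator pin is fully out (all of step 1 and value of joint pin above 0.0265 m), for 0.2 s.
At the end, for the whole second after the job is handed in: The block lies flat in the channel within 4 mm of touching the stop and at rest, the indicator pin is out by more than 26.5 mm (about 29.5 is full), and the plunger knob is back up within 3 mm (all of step 4 and value of joint plunger below 0.003 m and linear speed of block below 0.02 m/s).
It fails at once if the block is lifted more than 10 mm or tipped more than 20 degrees (z of block in the frame of jig above 0.022 m or angle between block's own z axis and vertical above 0.35 rad).
It fails at once if the red release button is pressed (value of joint release above 0.003 m).
It fails at once if a bystander is moved more than 30 mm (distance of any of house, offcut, glue, spray, mug, brush, tape from where it was at the start of the episode above 0.03 m).
It also fails if it takes over 51 s, if anything falls off the work surface, if the arm or the gripper's body presses on something with over 40 N, if the wrist force passes 120 N, or if a joint passes its speed limit or range.

ROBOT

A 6-joint arm with a two-finger parallel gripper is mounted at the origin on the work surface. World frame = base frame: x ahead of the robot, y to its left, z up, the work surface at z = 0. Lengths are in mm, angles in rad, forces in N, time in s.
With the tool pointing down it reaches from about 350 to 875 mm from the base axis. Payload 4.2 kg.
Tool frame: the origin (TCP) lies at the very end of the fingers, on their centre line; the grasp point (between the pads) lies 19 mm behind it; z points along the fingers, y is the direction in which the jaws open and shut (so a half turn about z gives the same grasp; the last joint's range is limited). The gripper opens to 85 mm and grips with 20 to 120 N. Pads are 22 mm wide; open, the fingers measure 114 mm over their backs; the gripper's body (76 mm by 85 mm) begins 54 mm behind the grasp point. The pads swing forward as they close: fully open they stand 13 mm farther back than shut.
Start: joints at [-0.992, 0.385, 0.008, 0, -1.194, -0.259], TCP at [196.501, -593.285, 196.512] pointing down, gripper open.
Joint ranges: [-3.14, 3.14], [-1.21, 2.06], [-1.07, 1.41], [-3.16, 2.05], [-2.99, -0.16], [-3.1, 3.1]. Speed limits (rad/s): [2.79, 2.79, 3.14, 3.14, 3.14, 3.14].

INTERFACE

Orientations are given as a unit quaternion [x, y, z, w].
In Python, from bench import arm gives the robot as it stands.
- The arm moves only by the tool apply_moves, never from a script. Its argument "plan" is one flat list of numbers, 5 for each row, row after row: the gripper's target within -1 to 1 (shut at 1, half-way at 0, fully open at -1), then the shift along the world's x, y, z in m, then the turn about the world's z in degrees. A call has 1 to 8 rows; each row is the pose to reach, as a shift and turn from the pose commanded when the call began; what a row does not reach only later rows make up. A row lasts 1/12 s, in which the tool goes at most 41.7 mm and 7.16 degrees, less where a joint would pass 70% of its speed; a pose out of reach is approached as far as the arm can. A call with a gripper value outside its range is refused whole. The fingers move at their own pace and stop on an object; the grip force is fixed at half the most. Time passes only in rows, so rows that repeat a pose let the fingers close. It gives the time, the measured TCP pose, the force and the opening at its end, in the units of the state.
- arm.read_state(): the state, without advancing time (a new reading comes with each control period).
- arm.get_image(name): name is "side" or "top"; returns a dict with "color" (384x512x3 uint8, red, green, blue), "range_z" (384x512 float32, mm along the optical axis (not along the pixel's ray), 0 where there is no reading), "camera_matrix" (3x3 intrinsics, pixels), "camera_from_world" (4x4, takes a point from world to camera coordinates). Camera axes: x right, y down, z forward; pixel columns grow to the right and rows downward; lengths in mm; the calibration is good to about 2 mm. A picture is of the moment at which its call begins.
- arm.job_done(): hands the job in, once; it reports no verdict.
The state is a dict: "clock": time; "joints": joint angles; "joint_vel": joint speeds; "joint_efforts": joint torques, N m; "position": TCP position; "ee_rot": TCP orientation; "contact_force": force on the tool from outside, world axes, zero at the start; "wrist_torque": the same for the moment, N m; "gripper_width": finger opening in mm.
Only numpy, scipy, OpenCV 4.12 (cv2) and the standard library are available. Lean on these libraries where they do the work, as an engineer would, in place of code of your own. Each camera call takes 0.05 s, during which the arm holds its last target.

## Working session

There is one attempt and no reset: what is moved stays moved. The work goes in short steps, Python scripts to look and compute and a tool call to move; the robot and the scene stay as the last step left them, time stands still between calls to the robot, and variables do not carry over. Pictures are saved under pics/ and viewed, and the job is handed in when it is done.

Besides the shell and the picture viewer there is one more tool, called after ">>>" by a JSON object that holds its "name" and its "arguments", one argument or row to a line. apply_moves: Moves the arm, as the interface text tells. Its arguments: {"type":"object","properties":{"plan":{"type":"array","items":{"type":"number"}}},"required":["plan"]}

```bash
mkdir -p pics; ls; python3 - <<'E'
from bench import arm
import cv2,numpy as np,pickle
print(arm.read_state())
for n in("side","top"):
    d=arm.get_image(n); pickle.dump(d,open(f"pics/{n}0.pkl","wb"))
    cv2.imwrite(f"pics/{n}0.png",cv2.resize(d["color"][:,:,::-1],(800,600)))
    print(n,d["camera_matrix"],d["camera_from_world"])
E
```

```text
pics
{'clock': 0.0, 'joints': array([-9.92414973e-01,  3.85588868e-01,  6.63006381e-03, -5.03685489e-04,
       -1.19397058e+00, -2.58609347e-01]), 'joint_vel': array([-0.00013819, -0.00069141,  0.00034736, -0.00080038, -0.0008775 ,
       -0.00291622]), 'joint_efforts': array([ 2.49334798e-04, -3.92287481e+01,  1.88395786e+01,  4.18618709e+00,
       -4.64492725e-03,  8.86842003e-06]), 'position': array([ 196.28952303, -592.69292233,  195.40310622]), 'ee_rot': array([-1.59113834e-01,  9.87259639e-01,  1.06961232e-03, -2.19548491e-04]), 'contact_force': array([-0.2215536 , -0.21518649,  0.21889767]), 'wrist_torque': array([ 0.01655578, -0.03732456, -0.03112853]), 'gripper_width': 86.00636766348416}
side [[449.39563164   0.         250.39258471]
 [  0.         449.39563164 190.41429385]
 [  0.           0.           1.        ]] [[-9.33475728e-01 -3.57838961e-01  2.39654570e-02  5.04572517e+02]
 [-2.15748324e-01  5.06918737e-01 -8.34557401e-01  2.13981201e+02]
 [ 2.86488614e-01 -7.84209584e-01 -5.50399493e-01  1.21055189e+03]
 [ 0.00000000e+00  0.00000000e+00  0.00000000e+00  1.00000000e+00]]
top [[351.37385351   0.         252.60082615]
 [  0.         351.37385351 192.78079735]
 [  0.           0.           1.        ]] [[ 8.68122344e-04 -9.99707447e-01 -2.41716100e-02  2.44779726e+01]
 [-9.96059973e-01  1.27904048e-03 -8.86729604e-02  5.59483550e+02]
 [ 8.86779353e-02  2.41533521e-02 -9.95767462e-01  1.03477937e+03]
 [ 0.00000000e+00  0.00000000e+00  0.00000000e+00  1.00000000e+00]]
```

View pics/top0.png

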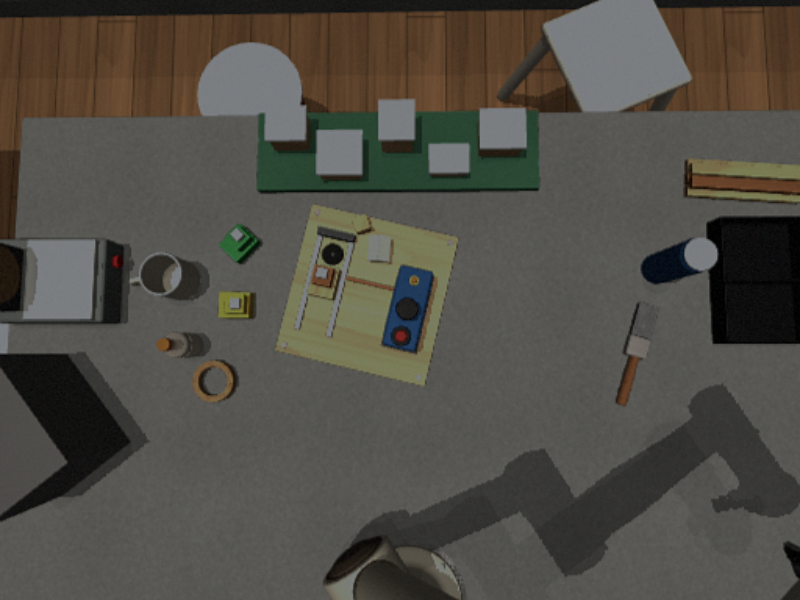

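View pics/side0.png

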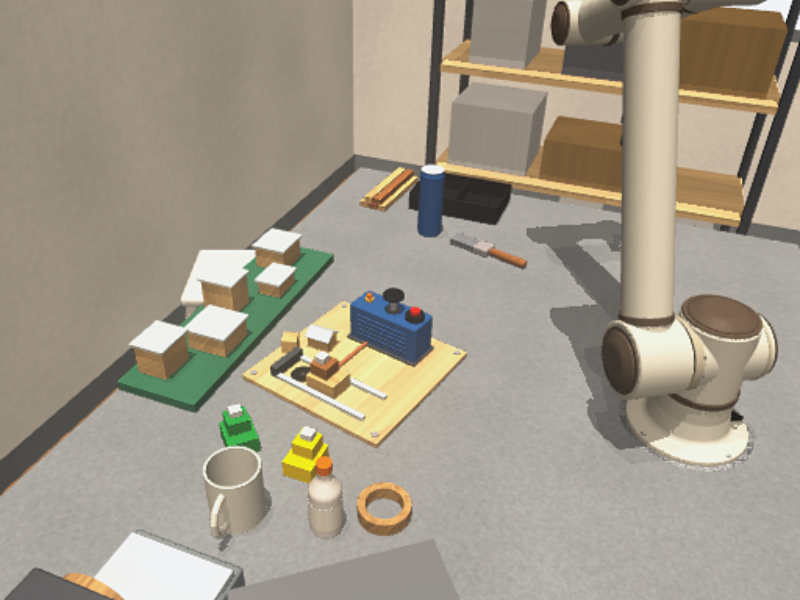

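The top view shows the jig at about (370,295) of the 800x600 picture. The block is at (322,280), the stop at (336,235) and the pump knob at (407,308). I'll zoom in and measure the plate.

```bash
cat > h.py <<'E'
import numpy as np,cv2,pickle
def ray(d,u,v):
    K=d["camera_matrix"];T=d["camera_from_world"];R=T[:3,:3];c=-R.T@T[:3,3]
    return c,R.T@np.linalg.solve(K,[u,v,1.0])
def onz(d,u,v,z):
    c,r=ray(d,u,v);return c+r*(z-c[2])/r[2]
def proj(d,p):
    q=d["camera_from_world"]@np.append(p,1);q=d["camera_matrix"]@q[:3];return q[:2]/q[2]
def cloud(d):
    z=d["range_z"];v,u=np.mgrid[:z.shape[0],:z.shape[1]]
    K=d["camera_matrix"];T=d["camera_from_world"]
    P=np.stack([(u-K[0,2])/K[0,0]*z,(v-K[1,2])/K[1,1]*z,z],-1)
    return (P-T[:3,3])@T[:3,:3]
E
python3 - <<'E'
from h import *
for n,(x0,y0,x1,y1) in dict(top=(170,125,300,250),side=(150,180,305,290)).items():
    d=pickle.load(open(f"pics/{n}0.pkl","rb"))
    c=d["color"][y0:y1,x0:x1,::-1]
    s=5
    cv2.imwrite(f"pics/{n}0z.png",cv2.resize(cv2.convertScaleAbs(c,alpha=1.5 if n=="top" else 1),None,fx=s,fy=s,interpolation=cv2.INTER_CUBIC))
d=pickle.load(open("pics/top0.pkl","rb"));P=cloud(d)
hsv=cv2.cvtColor(d["color"],cv2.COLOR_RGB2HSV)
reg=np.zeros(P.shape[:2],bool);reg[125:250,170:300]=1
m=reg&(P[:,:,2]>6)&(P[:,:,2]<60)&(d["range_z"]>0)
m=cv2.morphologyEx(m.astype(np.uint8),cv2.MORPH_CLOSE,np.ones((3,3)))
cs,_=cv2.findContours(m,cv2.RETR_EXTERNAL,cv2.CHAIN_APPROX_NONE);c=max(cs,key=cv2.contourArea)
print(cv2.contourArea(c));
# plate outline from colour + height: rays onto z=12
pts=np.array([onz(d,u,v,12)[:2] for u,v in c[:,0]],np.float32)
print("plate rect",cv2.minAreaRect(pts))
b=reg&(hsv[:,:,0]>95)&(hsv[:,:,0]<130)&(hsv[:,:,1]>120)&(hsv[:,:,2]>50)&(P[:,:,2]>85)
ys,xs=np.nonzero(b)
pb=np.array([onz(d,u,v,92)[:2] for u,v in zip(xs,ys)],np.float32);print("pump",len(pb),cv2.minAreaRect(pb))
w=reg&(P[:,:,2]>100);print("z>100");n,l,st,ce=cv2.connectedComponentsWithStats(w.astype(np.uint8))
for i in range(1,n):
    if st[i,4]>3: print(st[i],np.median(P[l==i],0), d["color"][l==i].mean(0))
E
```

```text
9317.5
plate rect ((580.669677734375, 82.5462417602539), (305.7536315917969, 303.74957275390625), 76.69686126708984)
pump 762 ((542.43701171875, 1.0906524658203125), (60.572303771972656, 146.01156616210938), 76.84271240234375)
z>100
[263 177   4   4  12] [592.21782946 -10.80194448 105.78419985] [115.          79.66666667  36.58333333]
[253 190  15  15 172] [538.6904197    1.73792681 129.71761468] [26.87209302 27.79651163 29.36046512]
[250 209  13  12 128] [490.57886847  12.85511987 105.16742465] [53.9453125 29.2421875 29.3828125]
```

View pics/top0z.png

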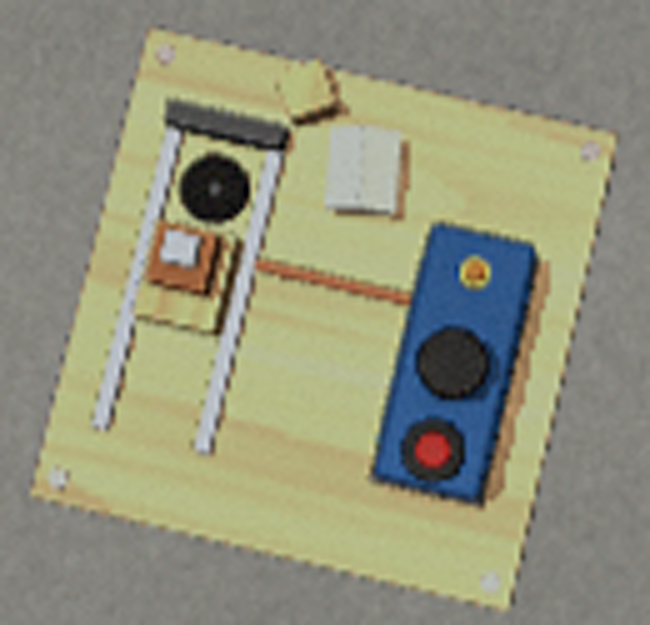

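View pics/side0z.png

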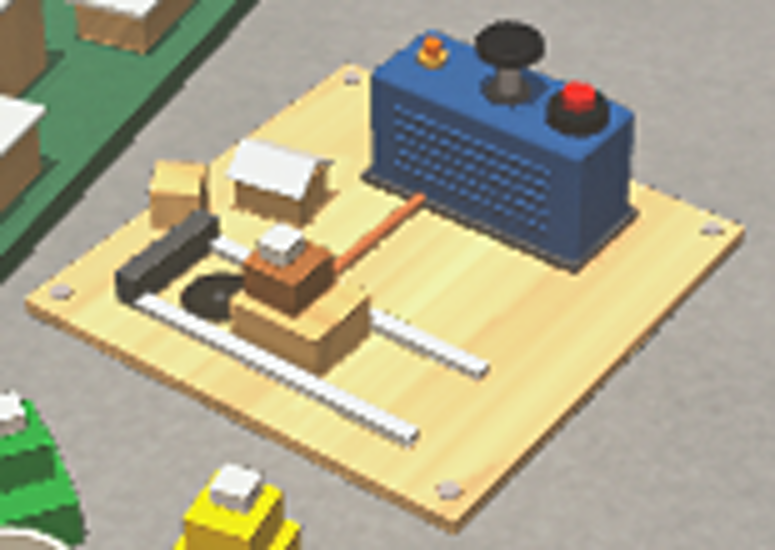

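Both views agree on the layout: the jig's x axis is yawed about -13.3° in the world, and the block is partway along the channel with a flat black disc ahead of it. Next I'll measure the block, stop and rails.

```bash
python3 - <<'E'
from h import *
from scipy.spatial.transform import Rotation as Ro
d=pickle.load(open("pics/top0.pkl","rb"));P=cloud(d)
s=pickle.load(open("pics/side0.pkl","rb"));Q=cloud(s)
a=np.radians(-13.3);R=np.array([[np.cos(a),-np.sin(a)],[np.sin(a),np.cos(a)]])
O=np.array([577.5,80.5])
def jig(X): return (X[...,:2]-O)@R
for nm,C,im in(("top",P,d),("side",Q,s)):
    J=jig(C);z=C[...,2]
    def ext(m,t):
        if m.sum()<3: print(nm,t,m.sum());return
        j=J[m];print(nm,t,m.sum(),"min",np.percentile(j,2,axis=0).round(1),"max",np.percentile(j,98,axis=0).round(1),"med",np.median(j,0).round(1),"z",np.median(z[m]).round(1))
    ch=(abs(J[...,1]-85)<35)&(im["range_z"]>0)
    nb=ch&(J[...,0]<80)&(J[...,0]>-110)
    ext(nb&(z>36)&(z<47),"foot"); ext(nb&(z>60)&(z<70),"step"); ext(nb&(z>73)&(z<84),"white")
    ext((abs(J[...,1]-85)<50)&(J[...,0]>75)&(J[...,0]<125)&(z>28)&(z<40),"stop")
    g=im["color"].astype(int)
    hs=cv2.cvtColor(im["color"],cv2.COLOR_RGB2HSV)
    br=(hs[...,1]<45)&(hs[...,2]>(130 if nm=="top" else 190))&(z>8)&(z<26)&(abs(J[...,0])<105)
    ext(br&(abs(J[...,1]-117)<14),"railL");ext(br&(abs(J[...,1]-53)<14),"railR")
    pl=(abs(z-12)<5)&(abs(J).max(-1)<165); ext(pl,"plate")
    ext((abs(z-130)<5)&(abs(J[...,1]+85)<40)&(abs(J[...,0]+20)<40),"knob")
    ext((abs(z-92)<4)&(abs(J[...,1]+85)<50)&(abs(J[...,0]+15)<100),"pumptop")
    print(np.percentile(z[(abs(J[...,1]+85)<12)&(abs(J[...,0]-35)<12)],[50,90,99]))
q=Ro.from_quat([-.1591,.98726,.00107,-.0002]);print("tool y",q.apply([0,1,0]))
print("jig x,y",R[:,0],R[:,1])
E
```

```text
top foot 168 min [-28.2  59.9] max [ 30.3 108.7] med [-14.2  78.6] z 42.0
top step 107 min [-8.5 66.7] max [ 27.1 101.5] med [ 4.4 81.5] z 65.9
top white 44 min [ 4.8 74.8] max [21.2 93. ] med [12.8 84. ] z 77.8
top stop 132 min [90.6 39.2] max [114.4 119.7] med [98.  80.9] z 34.1
top railL 81 min [-91.  112.8] max [ 82.2 118.4] med [ -4.9 115.8] z 19.8
top railR 101 min [-93.4  48.9] max [83.  55.3] med [-5.7 51.5] z 19.6
top plate 6855 min [-145. -146.] max [145.3 144.6] med [-16.5   2.8] z 12.1
top knob 169 min [ -37.4 -103.4] max [ -1.3 -67.4] med [-19.5 -85.6] z 129.7
top pumptop 780 min [ -86.8 -115. ] max [ 57.1 -55.9] med [  1.4 -86.5] z 91.8
[ 93.87477757 105.27858633 108.76970485]
side foot 185 min [-29.2  61.7] max [ 27.4 111. ] med [-12.2  97.1] z 41.7
side step 104 min [-9.2 67.6] max [ 25.6 104.8] med [ 2.2 94. ] z 65.5
side white 41 min [ 3.5 76.7] max [20.9 95.5] med [11.5 87.9] z 78.0
side stop 137 min [88.6 43.2] max [120.2 121.2] med [98.1 81.3] z 33.0
side railL 164 min [-94.4 112. ] max [ 83.9 122.6] med [ -8.5 118.1] z 19.6
side railR 83 min [-96.8  48.4] max [87.2 59.7] med [-51.1  53.7] z 19.9
side plate 4451 min [-147.8 -134.4] max [144.3 149.5] med [-52.9  29. ] z 11.7
side knob 93 min [ -39.1 -101.3] max [ -2.4 -65.1] med [-21.  -83.5] z 129.1
side pumptop 453 min [ -88.1 -111.7] max [ 55.5 -53.7] med [-14.8 -73.5] z 91.4
[ 94.19913662 104.09379366 106.00438939]
tool y [-0.31414687  0.9493719   0.00217638]
jig x,y [ 0.97317887 -0.23004974] [0.23004974 0.97317887]
```

The block's origin is at jig (0, 85), so it has 60 mm to go. The jig origin in the world is about (577.5, 80.5), and sizes and heights check out in both views. I'll shut the gripper, turn it -31.6° and travel to a point behind the block at jig (-65, 85), which is world (534, 178).

>>> {"name": "apply_moves", "arguments": {
  "plan": [1,0.131,0.3,0,-31.6,1,0.131,0.3,0,-31.6,1,0.131,0.3,0,-31.6,1,0.131,0.3,0,-31.6,1,0.131,0.3,0,-31.6,1,0.131,0.3,0,-31.6,1,0.131,0.3,0,-31.6,1,0.131,0.3,0,-31.6]
}}

```text
clock: 0.77
position: [326.3, -293.9, 196.3]
ee_rot: [0.116, 0.993, 0.0, -0.0]
contact_force: [1.4, 0.2, 0.5]
gripper_width: 0.0
```

>>> {"name": "apply_moves", "arguments": {
  "plan": [1,0.131,0.3,0,0,1,0.131,0.3,0,0,1,0.131,0.3,0,0,1,0.131,0.3,0,0,1,0.131,0.3,0,0,1,0.131,0.3,0,0,1,0.131,0.3,0,0,1,0.131,0.3,0,0]
}}

```text
clock: 1.43
position: [457.7, 6.7, 196.5]
ee_rot: [0.115, 0.993, 0.0, 0.0]
contact_force: [2.2, -1.1, -0.8]
gripper_width: -0.3
```

>>> {"name": "apply_moves", "arguments": {
  "plan": [1,0.076,0.171,0,0,1,0.076,0.171,0,0,1,0.076,0.171,0,0,1,0.076,0.171,0,0,1,0.076,0.171,0,0,1,0.076,0.171,0,0,1,0.076,0.171,-0.04,0,1,0.076,0.171,-0.08,0]
}}

```text
clock: 2.1
position: [534.7, 176.3, 117.5]
ee_rot: [0.115, 0.993, 0.002, 0.002]
contact_force: [-0.9, 1.0, -1.3]
gripper_width: 0.1
```

```bash
python3 - <<'E'
from bench import arm
import cv2
d=arm.get_image("side");cv2.imwrite("pics/s1.png",cv2.resize(d["color"][150:320,130:340,::-1],(800,648))[:600])
print(arm.read_state()["position"])
E
```

```text
[527.43692834 172.59304473 107.06519247]
```

View pics/s1.png

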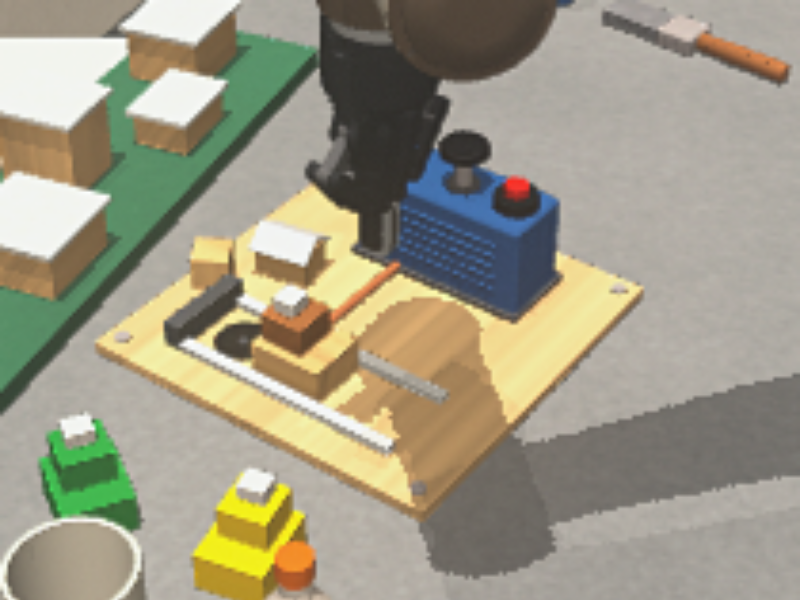

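The fingers are above and near the channel, and the block hasn't moved. The reading is a few mm off the command and still settling, so I'll hold briefly.

>>> {"name": "apply_moves", "arguments": {
  "plan": [1,0,0,0,0,1,0,0,0,0,1,0,0,0,0]
}}

```text
clock: 2.4
position: [535.1, 175.6, 119.2]
ee_rot: [0.115, 0.993, 0.001, 0.002]
contact_force: [-0.2, 1.0, 1.2]
gripper_width: 0.1
```

```bash
python3 - <<'E'
from bench import arm
from h import *
for i in range(2):
    s=arm.read_state();print(s["clock"],s["position"],s["joints"],s["joint_vel"].round(3))
d=arm.get_image("top");pickle.dump(d,open("pics/t1.pkl","wb"));cv2.imwrite("pics/t1.png",cv2.resize(d["color"][110:270,150:330,::-1],None,fx=4,fy=3.7))
for i in range(2):
    s=arm.read_state();print(s["clock"],s["position"],s["joints"],s["joint_vel"].round(3))
E
```

```text
2.4 [535.11333234 175.55653771 119.19563346] [ 6.05350566e-01  3.46328673e-01 -2.60199987e-01  1.27035629e-03
 -9.59780232e-01 -2.40835489e+00] [ 0.001 -0.011  0.006 -0.005  0.005 -0.001]
2.4 [535.11333234 175.55653771 119.19563346] [ 6.05350566e-01  3.46328673e-01 -2.60199987e-01  1.27035629e-03
 -9.59780232e-01 -2.40835489e+00] [ 0.001 -0.011  0.006 -0.005  0.005 -0.001]
2.45 [535.09180966 175.7110891  119.38710307] [ 6.05441640e-01  3.45882822e-01 -2.60217445e-01  9.39250279e-04
 -9.59547258e-01 -2.40832321e+00] [ 0.001 -0.004 -0.005 -0.005  0.003 -0.   ]
2.45 [535.09180966 175.7110891  119.38710307] [ 6.05441640e-01  3.45882822e-01 -2.60217445e-01  9.39250279e-04
 -9.59547258e-01 -2.40832321e+00] [ 0.001 -0.004 -0.005 -0.005  0.003 -0.   ]
```

View pics/t1.png

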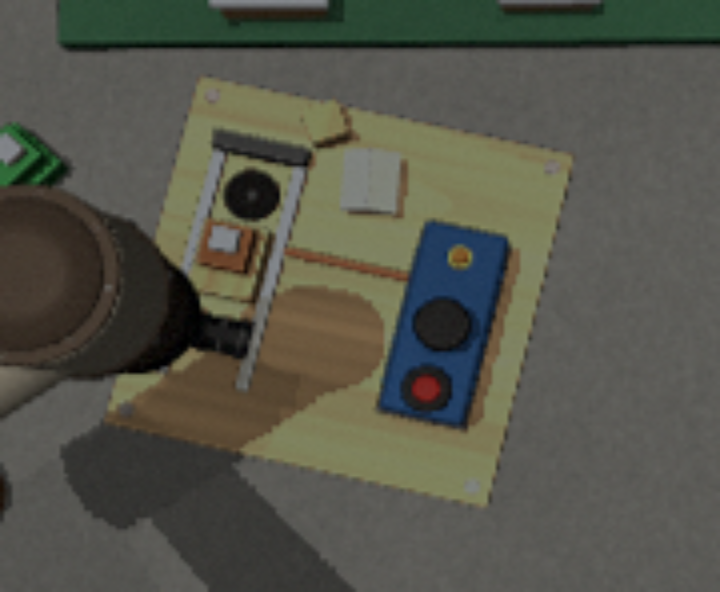

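The fingers hang behind the block at jig about (-63, 83). I'll descend in two parts and correct y.

>>> {"name": "apply_moves", "arguments": {
  "plan": [1,0,0.002,-0.035,0,1,0,0.002,-0.07,0,1,0,0.002,-0.07,0,1,0,0.002,-0.07,0]
}}

```text
clock: 2.78
position: [533.5, 176.8, 47.1]
ee_rot: [0.115, 0.993, -0.001, -0.0]
contact_force: [0.7, 1.2, 1.2]
gripper_width: -0.0
```

>>> {"name": "apply_moves", "arguments": {
  "plan": [1,0,0.001,-0.02,0,1,0,0.001,-0.02,0,1,0,0.001,-0.02,0]
}}

```text
clock: 3.03
position: [534.5, 178.6, 28.6]
ee_rot: [0.115, 0.993, 0.001, 0.001]
contact_force: [1.0, 0.3, 0.1]
gripper_width: 0.1
```

The TCP is at jig (-64.4, 85.6, 28.6), so about 83 mm of travel is expected. I'll push 70 mm along the jig's x axis first.

>>> {"name": "apply_moves", "arguments": {
  "plan": [1,0.0107,-0.0025,0,0,1,0.0195,-0.0046,0,0,1,0.0263,-0.0062,0,0,1,0.0341,-0.0081,0,0,1,0.0428,-0.0101,0,0,1,0.0516,-0.0122,0,0,1,0.0603,-0.0143,0,0,1,0.0681,-0.0161,0,0]
}}

```text
clock: 3.7
position: [602.3, 161.6, 26.3]
ee_rot: [0.116, 0.993, -0.0, -0.0]
contact_force: [-0.8, 0.7, -0.3]
gripper_width: 0.1
```

```bash
python3 - <<'E'
from bench import arm
import cv2
d=arm.get_image("side");cv2.imwrite("pics/s2.png",cv2.resize(d["color"][170:300,130:300,::-1],(784,600)))
s=arm.read_state();print(s["position"],s["contact_force"])
E
```

```text
[603.81463073 161.51630972  26.30271859] [1.45942215 0.65119714 0.27586821]
```

View pics/s2.png

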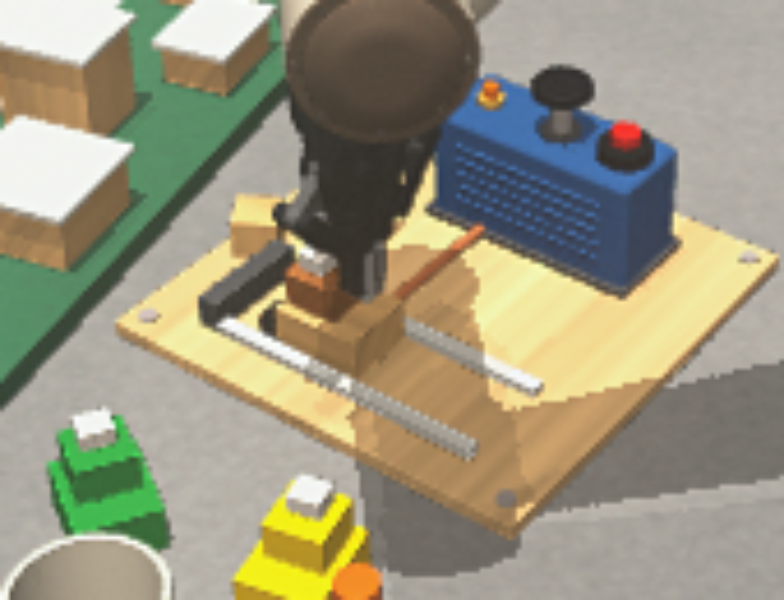

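```bash
python3 - <<'E'
from bench import arm
from h import *
d=arm.get_image("side");t=arm.get_image("top");p=arm.read_state()["position"];print(p)
pickle.dump((d,t),open("pics/2.pkl","wb"))
a=np.radians(-13.3);R=np.array([[np.cos(a),-np.sin(a)],[np.sin(a),np.cos(a)]]);O=np.array([577.5,80.5])
W=lambda x,y,z:np.append(O+R@[x,y],z)
jp=(p[:2]-O)@R;print("tcp jig",jp)
out=[]
for im,n in((d,"side"),(t,"top")):
    c=im["color"][:,:,::-1].copy();c=cv2.resize(c,None,fx=5,fy=5,interpolation=cv2.INTER_CUBIC)
    f=lambda q:tuple(int(round(v*5+2)) for v in proj(im,q))
    cv2.circle(c,f(p),4,(0,0,255),2)
    for sx in(-11,11):
        for sy in(-14,14): cv2.circle(c,f(W(jp[0]+sx,jp[1]+sy,p[2])),3,(255,0,255),-1)
    x0,y0=f(W(20,85,40)); cv2.imwrite(f"pics/z2{n}.png",c[max(0,y0-250):y0+250,max(0,x0-300):x0+300])
    C=cloud(im);J=(C[...,:2]-O)@R;z=C[...,2];
    for lo,hi in((38,45),(62,69),(75,81)):
        m=(abs(J[...,1]-85)<35)&(J[...,0]<84)&(J[...,0]>-110)&(z>lo)&(z<hi)&(im["range_z"]>0)
        if m.any():print(n,lo,m.sum(),np.percentile(J[m],[2,98],axis=0).round(1))
E
```

```text
[602.07251464 161.77229451  26.18261526]
tcp jig [ 5.21678211 84.7453805 ]
side 38 147 [[ -4.   63.6]
 [ 53.  111.5]]
side 62 66 [[ -5.6  81.5]
 [ 51.9 105.2]]
side 75 36 [[ -5.9  79.6]
 [ 45.7 101.1]]
top 38 28 [[-2.3 59.4]
 [56.1 79. ]]
top 62 25 [[30.2 66.8]
 [52.3 83.5]]
top 75 4 [[39.5 74.2]
 [46.8 78.5]]
```

View pics/z2side.png

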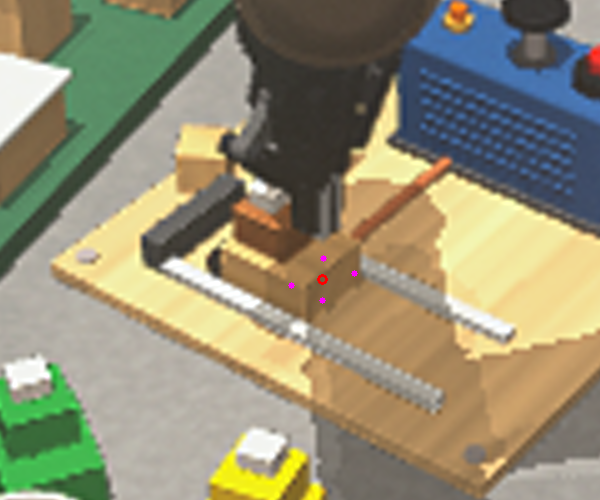

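View pics/z2top.png

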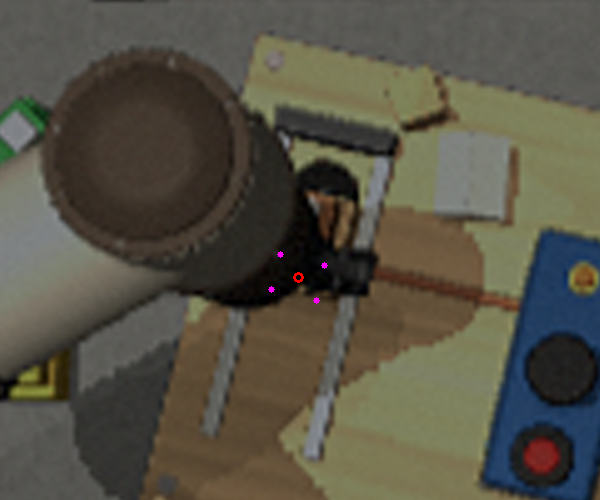

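The block moved only about 26 mm, with its near face at about -4, and the fingers look as if they're above the foot pushing the step. That puts the tips higher than the state says, so I'll check their height with the depth.

```bash
python3 - <<'E'
from h import *
d,t=pickle.load(open("pics/2.pkl","rb"))
a=np.radians(-13.3);R=np.array([[np.cos(a),-np.sin(a)],[np.sin(a),np.cos(a)]]);O=np.array([577.5,80.5])
C=cloud(d);J=(C[...,:2]-O)@R
u0,v0=proj(d,[602.1,161.8,26.2]);print(u0,v0)
for v in range(int(v0)-30,int(v0)+8,2):
    print(v,[(tuple(J[v,u].round(0).astype(int)),int(C[v,u,2]),int(d["color"][v,u].mean())) for u in range(int(u0)-3,int(u0)+6,2)])
E
```

```text
208.8659711490467 242.61338895748563
212 [((np.int64(-4), np.int64(107)), 148, 49), ((np.int64(-7), np.int64(103)), 146, 49), ((np.int64(-12), np.int64(100)), 147, 51), ((np.int64(-11), np.int64(91)), 141, 50), ((np.int64(-10), np.int64(82)), 135, 49)]
214 [((np.int64(-5), np.int64(108)), 142, 49), ((np.int64(-7), np.int64(103)), 140, 51), ((np.int64(-10), np.int64(98)), 139, 49), ((np.int64(-11), np.int64(91)), 135, 49), ((np.int64(-7), np.int64(79)), 126, 51)]
216 [((np.int64(-1), np.int64(104)), 131, 54), ((np.int64(-6), np.int64(101)), 132, 49), ((np.int64(-11), np.int64(99)), 133, 48), ((np.int64(-11), np.int64(92)), 129, 50), ((np.int64(-6), np.int64(77)), 117, 46)]
218 [((np.int64(0), np.int64(103)), 124, 48), ((np.int64(-7), np.int64(104)), 128, 49), ((np.int64(-10), np.int64(99)), 126, 49), ((np.int64(-4), np.int64(83)), 114, 50), ((np.int64(-6), np.int64(78)), 112, 47)]
220 [((np.int64(4), np.int64(99)), 113, 52), ((np.int64(-4), np.int64(100)), 117, 50), ((np.int64(-5), np.int64(93)), 114, 50), ((np.int64(-4), np.int64(84)), 108, 49), ((np.int64(-7), np.int64(80)), 107, 47
[... 2209 characters left out ...]
t64(-2), np.int64(84)), 31, 100), ((np.int64(-3), np.int64(77)), 27, 101)]
244 [((np.int64(-3), np.int64(111)), 42, 128), ((np.int64(-3), np.int64(103)), 38, 94), ((np.int64(-5), np.int64(96)), 34, 98), ((np.int64(-1), np.int64(83)), 23, 99), ((np.int64(-1), np.int64(75)), 17, 101)]
246 [((np.int64(-1), np.int64(108)), 33, 113), ((np.int64(1), np.int64(99)), 25, 90), ((np.int64(-3), np.int64(94)), 24, 101), ((np.int64(-2), np.int64(85)), 18, 98), ((np.int64(-3), np.int64(78)), 13, 119)]
248 [((np.int64(0), np.int64(109)), 26, 114), ((np.int64(-2), np.int64(102)), 22, 95), ((np.int64(-5), np.int64(97)), 20, 100), ((np.int64(-4), np.int64(87)), 12, 102), ((np.int64(-5), np.int64(80)), 8, 123)]
```

Depth puts the real fingertips at z≈62 while the state says 26, so they were pushing on the block's step. Their x and y agree with the state. The block is unharmed and flat. I'll back off and re-measure the tip height before going lower.

>>> {"name": "apply_moves", "arguments": {
  "plan": [1,-0.03,0.007,0,0,1,-0.058,0.0138,0,0,1,-0.058,0.0138,0,0,1,-0.058,0.0138,0,0]
}}

```text
clock: 4.18
position: [542.3, 176.1, 26.9]
ee_rot: [0.115, 0.993, -0.0, -0.0]
contact_force: [0.4, -0.3, 1.0]
gripper_width: 0.1
```

```bash
cat > tip.py <<'E'
from bench import arm
from h import *
import sys
d=arm.get_image("side");t=arm.get_image("top");p=arm.read_state()["position"];print(p)
pickle.dump((d,t),open(f"pics/{sys.argv[1]}.pkl","wb"))
a=np.radians(-13.3);R=np.array([[np.cos(a),-np.sin(a)],[np.sin(a),np.cos(a)]]);O=np.array([577.5,80.5])
jp=(p[:2]-O)@R;print("tcp jig",jp)
C=cloud(d);J=(C[...,:2]-O)@R;z=C[...,2]
m=(np.linalg.norm(J-jp,axis=-1)<25)&(z>15)&(z<p[2]+90)&(d["color"].max(-1)<150)&(np.ptp(d["color"],axis=-1)<25)&(d["range_z"]>0)
print("tip z percentiles",np.percentile(z[m],[0,1,2,5]).round(1),"xy",np.median(J[m],0).round(1))
b=(abs(J[...,1]-85)<35)&(J[...,0]<84)&(J[...,0]>-110)&(d["range_z"]>0)&~m
for lo,hi in((38,45),(62,69),(75,81)):
    q=b&(z>lo)&(z<hi)&(np.ptp(d["color"],axis=-1)>(-1 if lo==75 else 30))
    if q.sum()>5: print("block",lo,q.sum(),np.percentile(J[q],[3,97],axis=0).round(1).tolist())
c=d["color"][:,:,::-1].copy();cv2.circle(c,tuple(proj(d,p).round().astype(int)),1,(0,0,255),-1)
u,v=proj(d,np.array([*(O+R@[20,60]),40])).astype(int)
cv2.imwrite(f"pics/{sys.argv[1]}.png",cv2.resize(c[v-70:v+60,u-85:u+85],None,fx=4.6,fy=4.6,interpolation=cv2.INTER_CUBIC))
E
python3 tip.py b3
```

```text
[544.12642869 176.28450272  27.0130089 ]
tcp jig [-54.51365419  85.53787308]
tip z percentiles [62.3 62.8 63.9 69. ] xy [-65.5  93.7]
block 38 151 [[-3.0, 63.0], [53.7, 110.1]]
block 62 79 [[14.9, 68.3], [50.5, 104.0]]
block 75 33 [[29.3, 76.6], [47.5, 94.7]]
```

View pics/b3.png

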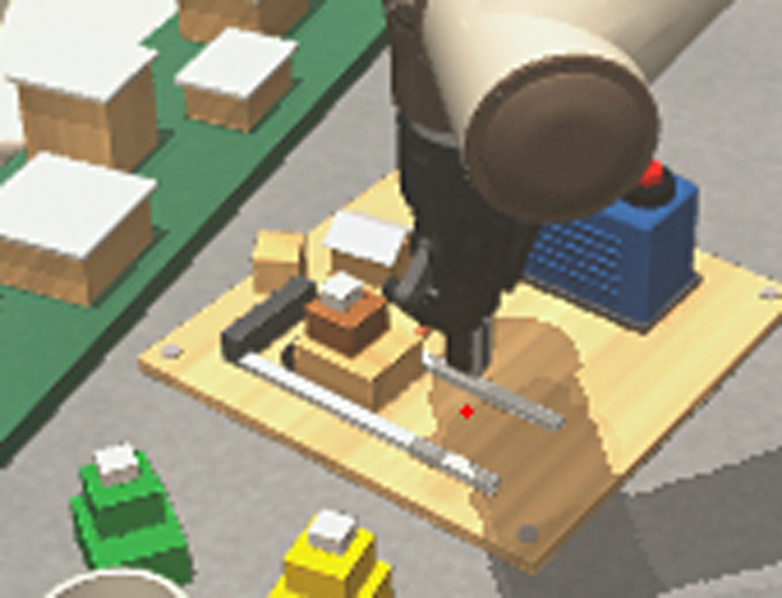

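The tip is consistently about 35 mm above the reported z, so the state's z is biased and I'll allow for that from now on. The block is at x≈25.5, flat in the channel. The fingers are clear of it, so I'll go down 34 mm while watching the force.

>>> {"name": "apply_moves", "arguments": {
  "plan": [1,0,0,-0.015,0,1,0,0,-0.028,0,1,0,0,-0.034,0,1,0,0,-0.034,0]
}}

```text
clock: 4.62
position: [543.2, 175.1, -9.0]
ee_rot: [0.116, 0.993, -0.001, -0.001]
contact_force: [0.1, -0.0, 0.1]
gripper_width: 0.4
```

```bash
python3 tip.py b4
```

```text
[544.15385894 175.81362156  -7.43650609]
tcp jig [-54.37863355  85.0859318 ]
tip z percentiles [27.1 30.2 31.7 34.5] xy [-65.1  92.5]
block 38 115 [[-2.5, 73.6], [54.4, 111.3]]
block 62 84 [[14.3, 69.4], [50.5, 104.5]]
block 75 51 [[-69.5, 54.6], [46.4, 118.0]]
```

View pics/b4.png

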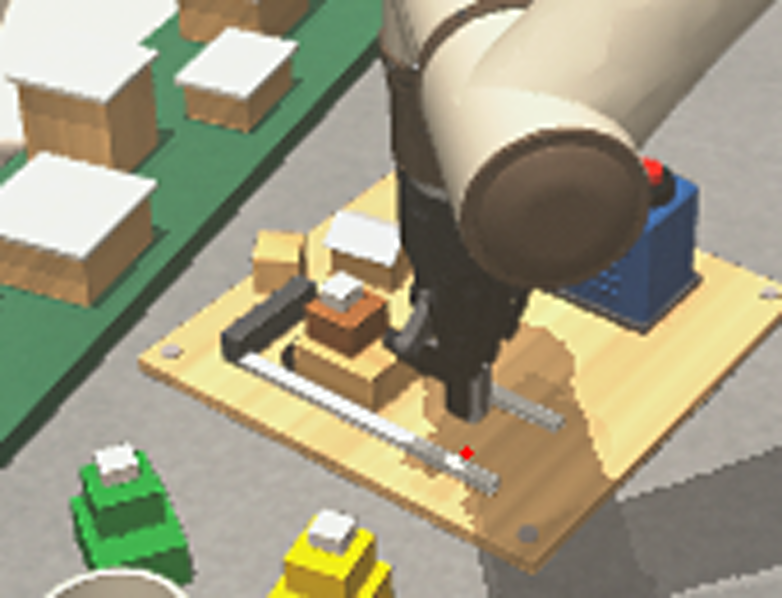

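The tip is now at z≈28, behind the foot. About 73 mm of travel is needed, so I'll push 65 mm and then finish in small steps.

>>> {"name": "apply_moves", "arguments": {
  "plan": [1,0.0146,-0.0035,0,0,1,0.0272,-0.0064,0,0,1,0.035,-0.0083,0,0,1,0.0418,-0.0099,0,0,1,0.0486,-0.0115,0,0,1,0.0545,-0.0129,0,0,1,0.0594,-0.014,0,0,1,0.0633,-0.015,0,0]
}}

```text
clock: 5.38
position: [607.1, 160.7, -7.5]
ee_rot: [0.116, 0.993, -0.0, -0.0]
contact_force: [-0.4, -0.3, 0.1]
gripper_width: -0.1
```

```bash
python3 tip.py b5
```

```text
[607.43242687 160.75922077  -7.52821665]
tcp jig [10.6659928  84.99252493]
tip z percentiles [19.  30.4 32.4 35.9] xy [ 1.3 93. ]
block 38 93 [[21.2, 87.1], [75.5, 111.4]]
block 62 16 [[-2.8, 76.9], [75.6, 105.3]]
block 75 38 [[-5.1, 55.7], [70.1, 118.3]]
```

View pics/b5.png

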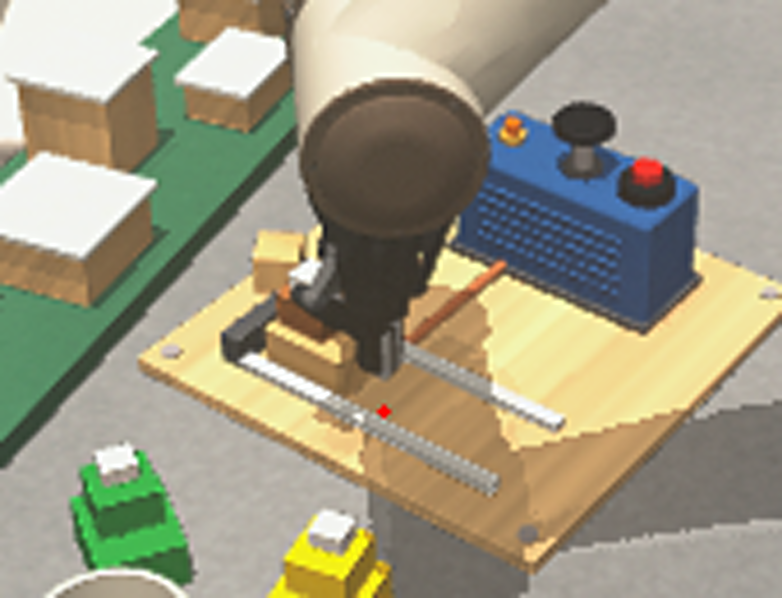

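The push works, and the block is now at x≈51. I'll continue gently.

>>> {"name": "apply_moves", "arguments": {
  "plan": [1,0.0019,-0.0005,0,0,1,0.0039,-0.0009,0,0,1,0.0058,-0.0014,0,0,1,0.0068,-0.0016,0,0,1,0.0068,-0.0016,0,0]
}}

```text
clock: 5.9
position: [613.8, 159.2, -7.6]
ee_rot: [0.116, 0.993, 0.0, 0.0]
contact_force: [-0.2, -0.0, -0.3]
gripper_width: 0.1
```

>>> {"name": "apply_moves", "arguments": {
  "plan": [1,0.001,-0.0002,0,0,1,0.0019,-0.0005,0,0,1,0.0019,-0.0005,0,0]
}}

```text
clock: 6.15
position: [615.6, 158.7, -7.5]
ee_rot: [0.116, 0.993, 0.0, 0.0]
contact_force: [0.9, 0.5, -0.1]
gripper_width: -0.2
```

>>> {"name": "apply_moves", "arguments": {
  "plan": [1,0.001,-0.0002,0,0,1,0.0019,-0.0005,0,0,1,0.0019,-0.0005,0,0]
}}

```text
clock: 6.4
position: [617.3, 158.3, -7.5]
ee_rot: [0.116, 0.993, -0.0, -0.0]
contact_force: [-0.6, 0.9, 0.1]
gripper_width: -0.1
```

```bash
python3 tip.py b6
```

```text
[617.31748372 158.22452189  -7.50576859]
tcp jig [20.86902809 84.79986426]
tip z percentiles [30.3 33.1 33.5 34.7] xy [11.9 92.7]
block 38 82 [[31.4, 88.7], [80.1, 110.8]]
block 62 9 [[27.4, 69.7], [83.9, 104.4]]
block 75 33 [[7.2, 54.0], [80.4, 116.6]]
```

View pics/b6.png

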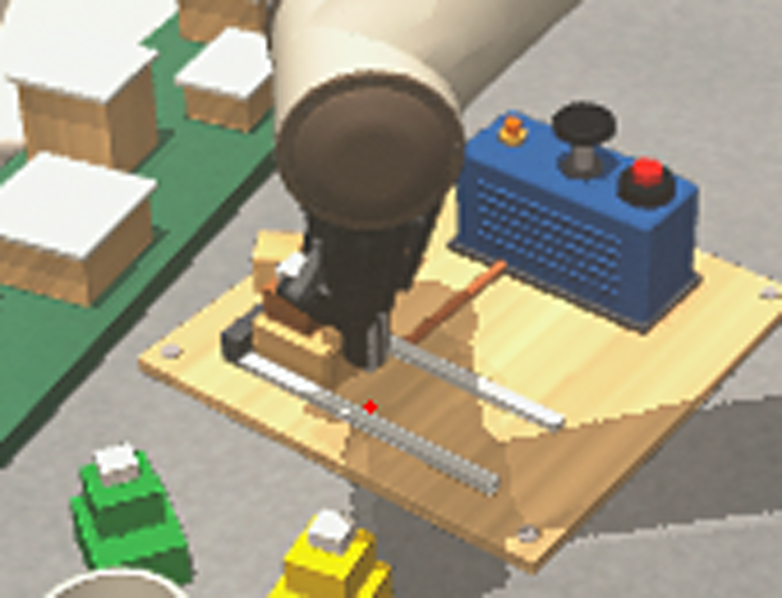

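The block is nearly at the stop, with no contact force yet. I'll make small steps until the force rises.

>>> {"name": "apply_moves", "arguments": {
  "plan": [1,0.001,-0.0002,0,0,1,0.001,-0.0002,0,0]
}}

```text
clock: 6.67
position: [617.2, 158.2, -7.5]
ee_rot: [0.116, 0.993, -0.0, -0.001]
contact_force: [-4.0, 2.4, 2.1]
gripper_width: -0.1
```

>>> {"name": "apply_moves", "arguments": {
  "plan": [1,0.001,-0.0002,0,0,1,0.001,-0.0002,0,0]
}}

```text
clock: 6.83
position: [617.2, 158.2, -7.5]
ee_rot: [0.116, 0.993, -0.0, -0.002]
contact_force: [-7.7, 2.8, 4.6]
gripper_width: -0.3
```

>>> {"name": "apply_moves", "arguments": {
  "plan": [1,0.001,-0.0002,0,0,1,0.001,-0.0002,0,0]
}}

```text
clock: 7.0
position: [617.2, 158.1, -7.5]
ee_rot: [0.116, 0.993, -0.001, -0.003]
contact_force: [-10.2, 5.0, 6.5]
gripper_width: 0.0
```

The force rises while the position holds, so the block is against the stop. I'll back off and rise.

>>> {"name": "apply_moves", "arguments": {
  "plan": [1,-0.01,0.0024,0,0,1,-0.04,0.0095,0,0,1,-0.055,0.013,0,0,1,-0.055,0.013,0.04,0,1,-0.055,0.013,0.08,0,1,-0.055,0.013,0.12,0,1,-0.055,0.013,0.15,0,1,-0.055,0.013,0.15,0]
}}

```text
clock: 7.67
position: [570.3, 172.5, 150.9]
ee_rot: [0.115, 0.993, 0.004, 0.008]
contact_force: [0.1, 0.3, 0.7]
gripper_width: 0.2
```

```bash
python3 tip.py b7; python3 - <<'E'
from h import *
d,t=pickle.load(open("pics/b7.pkl","rb"))
cv2.imwrite("pics/t7.png",cv2.resize(t["color"][110:270,150:330,::-1],None,fx=4,fy=3.7))
E
```

```text
[566.28603595 171.08687488 144.33068617]
tcp jig [-31.75267965  85.5774633 ]
tip z percentiles [185.7 186.8 189.  193.2] xy [-38.5  95.5]
block 38 142 [[30.1, 61.7], [80.0, 111.1]]
block 62 70 [[51.3, 68.6], [81.4, 103.3]]
block 75 31 [[63.1, 77.5], [81.3, 95.4]]
```

View pics/b7.png

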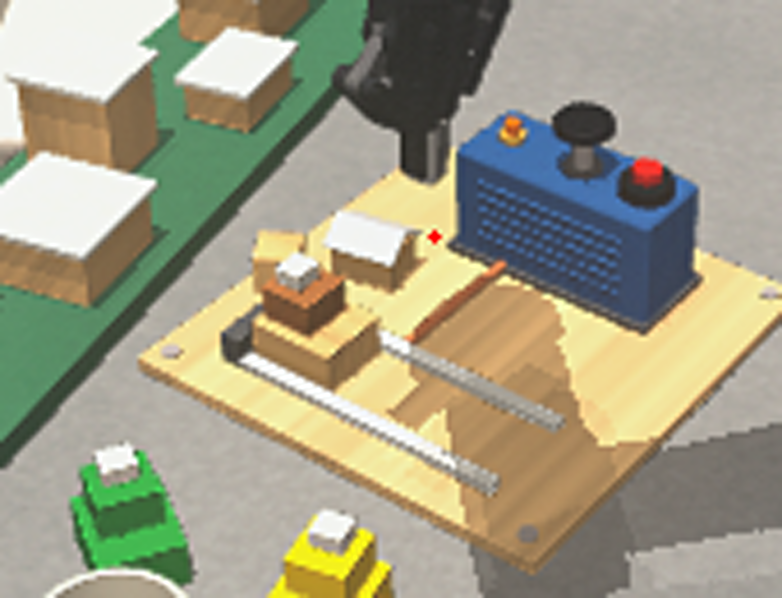

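View pics/t7.png

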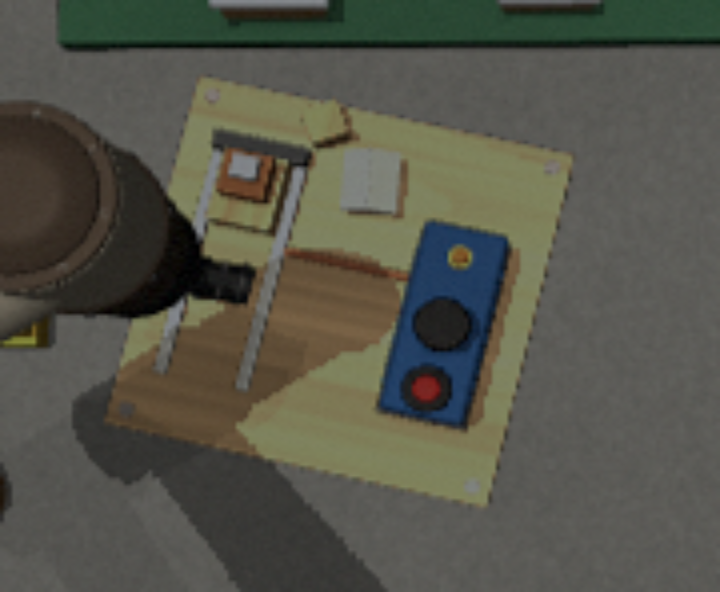

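The block is tight against the stop at x≈60, y≈86, and flat. Next I'll move above the knob at world (538.5, 2.2), with the true tip height at about 178.

>>> {"name": "apply_moves", "arguments": {
  "plan": [1,-0.0267,-0.1684,0,0,1,-0.0267,-0.1684,0,0,1,-0.0267,-0.1684,0,0,1,-0.0267,-0.1684,0,0,1,-0.0267,-0.1684,0,0,1,-0.0267,-0.1684,0,0,1,-0.0267,-0.1684,0,0,1,-0.0267,-0.1684,0,0]
}}

```text
clock: 8.43
position: [538.7, 2.9, 141.7]
ee_rot: [0.115, 0.993, -0.0, -0.0]
contact_force: [-0.6, 0.7, 0.7]
gripper_width: 0.0
```

```bash
python3 tip.py b8
```

```text
[538.88381207   3.40227489 141.9802018 ]
tcp jig [-19.84414684 -83.9135211 ]
tip z percentiles [90.9 91.3 92.4 93.3] xy [-26.8 -77.9]
block 38 145 [[29.7, 63.1], [79.5, 111.3]]
block 62 75 [[50.0, 68.3], [82.4, 104.2]]
block 75 29 [[62.9, 77.0], [80.3, 96.0]]
```

View pics/b8.png

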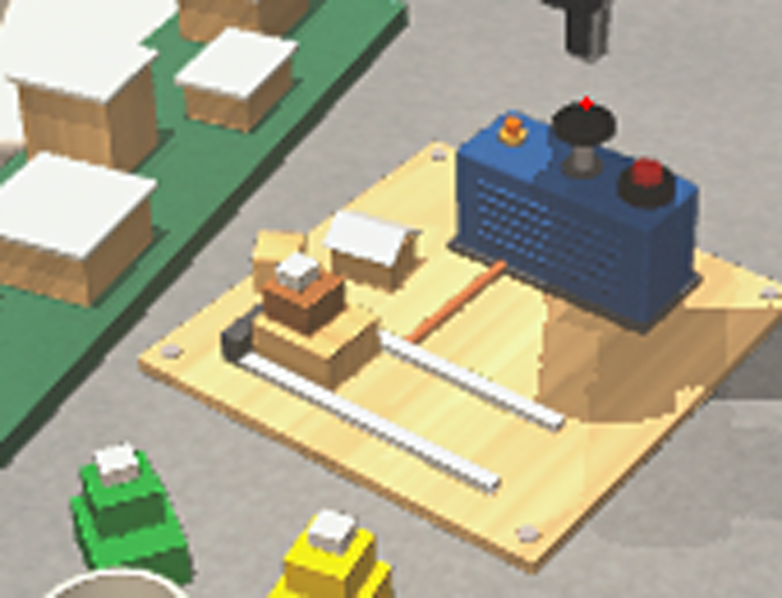

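The fingers are centred over the knob. I expect contact near state z≈95 and the bottom near 71. I'll descend in stages and use the force to check.

>>> {"name": "apply_moves", "arguments": {
  "plan": [1,0,-0.001,-0.02,0,1,0,-0.001,-0.038,0,1,0,-0.001,-0.038,0,1,0,-0.001,-0.038,0]
}}

```text
clock: 8.87
position: [538.4, 1.9, 103.8]
ee_rot: [0.115, 0.993, -0.001, -0.001]
contact_force: [-0.5, -0.6, 0.2]
gripper_width: -0.1
```

>>> {"name": "apply_moves", "arguments": {
  "plan": [1,0,0,-0.006,0,1,0,0,-0.012,0,1,0,0,-0.012,0]
}}

```text
clock: 9.12
position: [540.0, 1.9, 93.0]
ee_rot: [0.115, 0.993, 0.001, 0.001]
contact_force: [-0.1, 1.5, 3.7]
gripper_width: -0.0
```

>>> {"name": "apply_moves", "arguments": {
  "plan": [1,0,0,-0.006,0,1,0,0,-0.012,0,1,0,0,-0.012,0]
}}

```text
clock: 9.37
position: [540.1, 1.9, 81.7]
ee_rot: [0.115, 0.993, 0.001, 0.002]
contact_force: [-0.3, 2.2, 6.7]
gripper_width: 0.3
```

>>> {"name": "apply_moves", "arguments": {
  "plan": [1,0,0,-0.005,0,1,0,0,-0.009,0,1,0,0,-0.009,0]
}}

```text
clock: 9.62
position: [540.1, 1.8, 73.3]
ee_rot: [0.115, 0.993, 0.001, 0.002]
contact_force: [-1.8, 2.9, 9.2]
gripper_width: -0.0
```

>>> {"name": "apply_moves", "arguments": {
  "plan": [1,0,0,-0.002,0,1,0,0,-0.003,0,1,0,0,-0.003,0]
}}

```text
clock: 9.87
position: [540.2, 1.8, 71.3]
ee_rot: [0.115, 0.993, 0.001, 0.002]
contact_force: [-2.8, 2.1, 11.4]
gripper_width: 0.0
```

>>> {"name": "apply_moves", "arguments": {
  "plan": [1,0,0,-0.002,0,1,0,0,-0.002,0,1,0,0,-0.002,0]
}}

```text
clock: 10.12
position: [540.3, 1.8, 71.1]
ee_rot: [0.115, 0.993, 0.0, 0.002]
contact_force: [-7.3, 3.2, 21.6]
gripper_width: 0.2
```

The knob bottomed at state z 71.1, where the force jumped to 21.6 N. I'll release fully and look at the pin.

>>> {"name": "apply_moves", "arguments": {
  "plan": [1,0,0,0.012,0,1,0,0,0.024,0,1,0,0,0.036,0,1,0,0,0.036,0,1,0,0,0.036,0]
}}

```text
clock: 10.53
position: [538.8, 1.3, 102.9]
ee_rot: [0.116, 0.993, 0.0, 0.001]
contact_force: [-1.4, 0.1, -0.4]
gripper_width: -0.7
```

```bash
cat > pin.py <<'E'
from bench import arm
from h import *
import sys
a=np.radians(-13.3);R=np.array([[np.cos(a),-np.sin(a)],[np.sin(a),np.cos(a)]]);O=np.array([577.5,80.5])
for n in("side","top"):
    d=arm.get_image(n);C=cloud(d);J=(C[...,:2]-O)@R
    m=(abs(J[...,0]-35)<10)&(abs(J[...,1]+85)<10)&(C[...,2]>88)&(C[...,2]<140)
    print(n,"pin z",np.percentile(C[m][:,2],[90,97,100]).round(1) if m.any() else None)
    m=(abs(J[...,0]+20)<22)&(abs(J[...,1]+85)<22)&(C[...,2]>95)&(C[...,2]<134)
    print("knob z",np.percentile(C[m][:,2],[50,90]).round(1))
    if n=="side":
        u,v=proj(d,np.array([*(O+R@[20,-20]),60])).astype(int)
        cv2.imwrite(f"pics/{sys.argv[1]}.png",cv2.resize(d["color"][v-65:v+55,u-70:u+70,::-1],None,fx=5,fy=5,interpolation=cv2.INTER_CUBIC))
print(arm.read_state()["position"],arm.read_state()["contact_force"])
E
python3 pin.py p1
```

```text
side pin z [115.1 117.  118.9]
knob z [127.5 130.2]
top pin z NoneTraceback (most recent call last):
  File "pin.py", line 10, in <module>
    print("knob z",np.percentile(C[m][:,2],[50,90]).round(1))
                   ~~~~~~~~~~~~~^^^^^^^^^^^^^^^^^^^
    return _quantile_unchecked(
        a, q, axis, out, overwrite_input, method, keepdims, weights)
    return _ureduce(a,
                    func=_quantile_ureduce_func,
    ...<5 lines>...
                    overwrite_input=overwrite_input,
                    method=method)
    r = func(a, **kwargs)
    result = _quantile(arr,
                       quantiles=q,
    ...<2 lines>...
                       out=out,
                       weights=wgt)
    slices_having_nans = np.isnan(arr[-1, ...])
                                  ~~~^^^^^^^^^
IndexError: index -1 is out of bounds for axis 0 with size 0
```

View pics/p1.png

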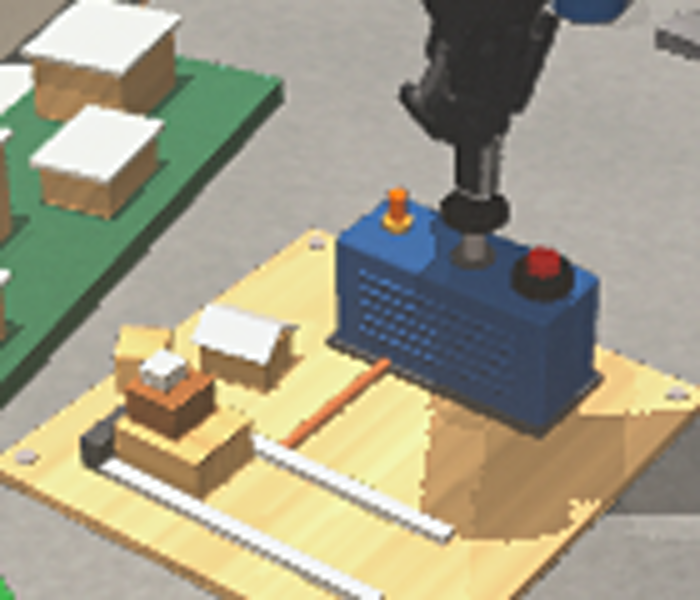

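The pin rose from about 108 to 117 and the knob is back up at 130. Next stroke: down 37 mm, then back up.

>>> {"name": "apply_moves", "arguments": {
  "plan": [1,0,0,-0.014,0,1,0,0,-0.026,0,1,0,0,-0.034,0,1,0,0,-0.037,0,1,0,0,-0.037,0,1,0,0,-0.037,0]
}}

```text
clock: 11.13
position: [540.3, 1.2, 71.0]
ee_rot: [0.114, 0.993, -0.0, 0.002]
contact_force: [-10.8, 2.2, 32.7]
gripper_width: -0.3
```

>>> {"name": "apply_moves", "arguments": {
  "plan": [1,0,0,0.013,0,1,0,0,0.025,0,1,0,0,0.037,0,1,0,0,0.037,0,1,0,0,0.037,0]
}}

```text
clock: 11.55
position: [538.2, 1.2, 101.8]
ee_rot: [0.116, 0.993, 0.0, -0.0]
contact_force: [-0.5, -0.6, -0.1]
gripper_width: 0.0
```

>>> {"name": "apply_moves", "arguments": {
  "plan": [1,0,0,-0.014,0,1,0,0,-0.026,0,1,0,0,-0.034,0,1,0,0,-0.037,0,1,0,0,-0.037,0,1,0,0,-0.037,0]
}}

```text
clock: 12.05
position: [540.2, 1.2, 71.0]
ee_rot: [0.114, 0.993, -0.001, 0.002]
contact_force: [-10.9, 3.1, 36.4]
gripper_width: 0.3
```

>>> {"name": "apply_moves", "arguments": {
  "plan": [1,0,0,0.013,0,1,0,0,0.025,0,1,0,0,0.037,0,1,0,0,0.037,0,1,0,0,0.037,0]
}}

```text
clock: 12.47
position: [537.9, 1.1, 101.2]
ee_rot: [0.116, 0.993, -0.0, -0.001]
contact_force: [-0.0, 1.0, -0.7]
gripper_width: -0.1
```

```bash
sed -i 's/    print("knob z",.*/    print("knob z",m.sum(),np.percentile(C[m][:,2],[50,90]).round(1) if m.any() else None)/' pin.py; python3 pin.py p2
```

```text
side pin z [127.2 129.3 131. ]
knob z 115 [127.4 130.5]
top pin z None
knob z 0 None
[537.30671662   0.95047936 100.54036097] [-0.04087656  0.06555251 -0.83157135]
```

View pics/p2.png

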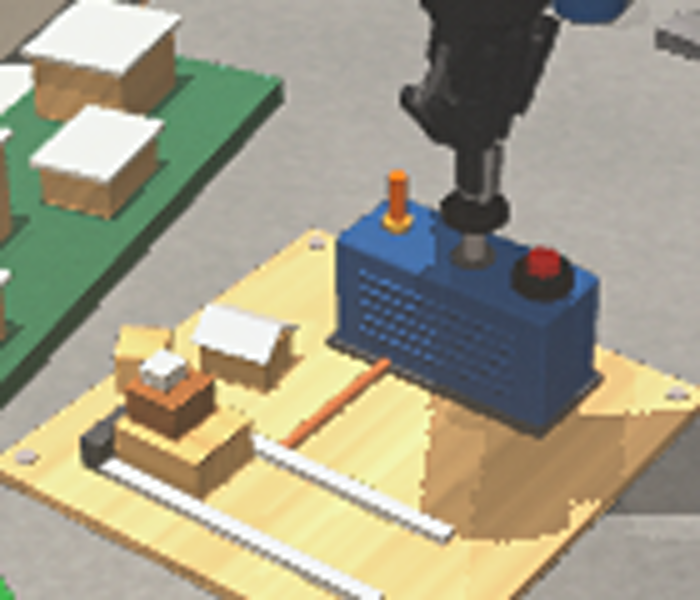

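The pin tip is at about 129, where fully out is 128. One more stroke does no harm and makes sure, a little gentler this time; then I'll clear away upward.

>>> {"name": "apply_moves", "arguments": {
  "plan": [1,0,0,-0.014,0,1,0,0,-0.025,0,1,0,0,-0.032,0,1,0,0,-0.034,0,1,0,0,-0.034,0,1,0,0,-0.034,0]
}}

```text
clock: 13.07
position: [539.8, 1.2, 71.2]
ee_rot: [0.115, 0.993, -0.0, 0.001]
contact_force: [-4.8, 0.5, 20.4]
gripper_width: 0.1
```

>>> {"name": "apply_moves", "arguments": {
  "plan": [1,0,0,0.013,0,1,0,0,0.025,0,1,0,0,0.037,0,1,0,0,0.06,0,1,0,0,0.09,0,1,0,0,0.12,0,1,0,0,0.12,0,1,0,0,0.12,0]
}}

```text
clock: 13.73
position: [539.1, 1.4, 188.9]
ee_rot: [0.116, 0.993, 0.0, 0.001]
contact_force: [-1.1, 0.1, -0.8]
gripper_width: 0.2
```

```bash
python3 pin.py p3; python3 tip.py b9 | grep block
```

```text
side pin z [127.2 128.1 129.3]
knob z 137 [128.1 130.6]
top pin z None
knob z 0 None
[537.48527995   1.11765914 186.54473027] [0.858157   0.29327733 0.15747435]
block 38 144 [[30.6, 62.4], [78.1, 111.1]]
block 62 74 [[50.0, 68.6], [82.1, 103.8]]
block 75 30 [[62.7, 77.7], [80.1, 96.8]]
```

View pics/p3.png

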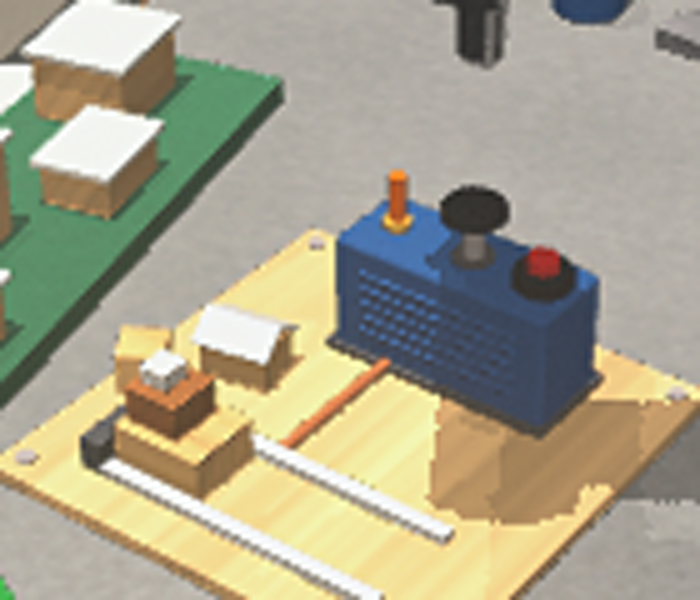

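The picture shows the knob up at (475,208), the pin fully out at (398,195), the block against the stop at (180,430) and the fingers clear.

```bash
python3 -c "
from bench import arm
print(arm.job_done(),arm.read_state()['clock'])"
```

```text
the job is handed in; nothing more can be done
the job is handed in; nothing more can be done
```

I slid the block along the channel to the end stop, then pumped the knob with four full strokes until the orange pin was fully out. I lifted the fingers clear and handed the job in at about 14 s on the robot's clock; no verdict came back.

**Last checks from the side camera and its depth:**
- **Block:** it is flat at jig x≈60, y≈86. It met the stop when the contact force rose to about 10 N while the arm stood still.
- **Pin:** its tip is at about 128 to 129 mm, where 128 is fully out. It was already there after the third stroke; the fourth was only to make sure.
- **Knob:** it is back up at about 130 mm.
- **Other things on the table:** the red button looked unpressed, and the house and offcut looked unmoved. I did not measure them or look again at the mug, glue, spray can, brush and tape.

**What disagreed:**
- **Arm height:** depth and contact heights showed the shut fingertips about 35 mm higher than the reported z. Because of that, my first push met the block's upper step instead of its foot, and moved it about 26 mm. It stayed flat, so I backed off, allowed for the offset and finished the push on the foot.
- **Top camera:** the arm hid the pin and knob from it at the end, so those two checks rest on the side camera alone.
- **Stroke force:** the strokes ended at 20 to 36 N at the wrist, the highest on the third. That is below the 40 N limit.

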